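# Set the docking charger to its third step and start it

## Task

A scooter battery pack sits in the bench charger, whose red rate lever was left a click or two up by the last job, and the charger only accepts a new rate counted up from off. Push the lever with the fingertips back to its off stop, then push it up three clicks so that it rests in the third notch above off, never slipping past that one, and only then press the green start button right down and let it go. Push gently and grip nothing, and leave the battery pack and the other things on the bench where they are.

Things in the scene. Friction and masses are not known exactly. Their poses are not given: they have to be found in the camera images.
- charger: Fixed yellow bench charger, 230 (x) by 340 mm (y); origin: centre of its underside on the bench; x points away from the operator, y along the lever slot from off to higher rates. Control deck 70 mm high over y -170 to +30, black dock over y +30 to +170. Slot at x = 0 in an aluminium plate: red tick = off, five black ticks = notches. Ammeter, 15 mm high, at x +59 to +109, y -153 to -77.
- rate_lever (a joint): Lever travel along the charger's +y in m; sprung notches every 15 mm: 0 off, 0.015 first, 0.030 second, 0.045 third, up to 0.075 fifth; stops 1.5 mm beyond the end ones. Leaving a notch takes about 6 N, fading to nothing at the crest half-way; there the lever snaps ahead of the finger into the next notch (within 1 mm). Let go, it drops into the nearest. Starts in the first or second.
- lever_cap (a point): Centre of the lever's red grip, 33 mm above the deck, 103 mm above the bench, at charger x = 0, y = -125 mm + travel. The grip is 26 mm in the charger's x, 14 mm in y, 22 mm high (22 to 44 mm above the deck), on a steel stem 12 x 5 mm. Beside it the deck is clear: to the charger's edge, 45 mm from the centre at off, on the off side and further on the other.
- start_button (a joint): Travel of the green start button in m, pressed straight down: 0 = out, 0.005 = fully down (4 N); a spring lifts it again. It counts as pressed beyond 0.0035.
- start_button_top (a point): Centre of the top face of the green button, 26 mm across, in an aluminium ring 42 mm across and 12 mm high on the deck at charger x = -78, y = -75 mm; when out, the face is 17 mm above the deck, 5 mm proud of the ring.
- battery_pack: Loose black and grey battery pack in the dock, 151 x 98 x 95 mm plus a bail handle up to 127 mm, 3.6 kg; origin at the centre of its underside, which stands 50 mm above the bench at about charger y = +98 mm. To be left alone.
- spray_can: Loose spray can standing on the bench on the charger's off side, 58 mm across, 157 mm high, origin at the centre of its underside. To be left alone.
- screwdriver: Loose screwdriver lying on the bench on the charger's off side, 200 mm long along its own x. To be left alone.
- multimeter: Loose orange multimeter lying on the bench beyond the dock side, 145 x 75 x 46 mm, origin at the centre of its underside. To be left alone.

How it is judged:
On the way, in this order (a step that is already met when the one before it is completed fails the run):
1. the lever is pushed home to off (value of joint rate_lever below 0.004 m), for 0.1 s.
2. the lever rests in the third notch (value of joint rate_lever between 0.0405 and 0.0495 m), for 0.2 s.
3. the start button is pressed down (all of step 2 and value of joint start_button above 0.0035 m), for 0.05 s.
At the end, for the whole second after the job is handed in: The lever rests in the third notch (45 mm, within 3 mm), the start button is out again (less than 1.5 mm down), the battery pack sits within 10 mm and the spray can, screwdriver and multimeter within 20 mm of where they were (value of joint rate_lever between 0.042 and 0.048 m and value of joint start_button below 0.0015 m and distance of battery_pack from where it was at the start of the episode below 0.01 m and distance of each of spray_can, screwdriver, multimeter from where it was at the start of the episode below 0.02 m); the robot touches nothing.
It fails at once if the lever slips past the third notch, over the crest towards the fourth (value of joint rate_lever above 0.0535 m).
It fails at once if the start button is pressed while the lever is not in the third notch (value of joint start_button above 0.0035 m and (value of joint rate_lever below 0.0385 m or value of joint rate_lever above 0.0515 m)).
It fails at once if the lever is gripped or forced (over 35 N) (contact force between the fingers and rate_lever above 35 N).
It fails at once if the battery pack is lifted or shoved (distance of battery_pack from where it was at the start of the episode above 0.01 m).
It fails at once if a thing on the bench is moved, lifted or tipped (distance of any of spray_can, screwdriver, multimeter from where it was at the start of the episode above 0.02 m or angle between spray_can's own z axis and vertical above 0.35 rad).
It also fails if it takes over 67 s, if anything falls off the work surface, if the arm or the gripper's body presses on something with over 40 N, if the wrist force passes 120 N, or if a joint passes its speed limit or range.

## Robot

A 7-joint arm with a two-finger parallel gripper is mounted at the origin on the work surface. World frame = base frame: x ahead of the robot, y to its left, z up, the work surface at z = 0. Lengths are in m, angles in rad, forces in N, time in s.
With the tool pointing down it reaches from about 0.425 to 0.95 m from the base axis. Payload 4.7 kg.
Tool frame: the origin (TCP) lies at the very end of the fingers, on their centre line; the grasp point (between the pads) lies 19 mm behind it; z points along the fingers, y is the line along which they close (so a half turn about z gives the same grasp; the last joint's range is limited). The gripper opens to 87 mm and grips with 3 to 60 N. Pads are 19 mm wide; open, the fingers measure 117 mm over their backs; the gripper's body (75 mm by 190 mm) begins 51 mm behind the grasp point.
Start: joints at [1.14, 0.469, -0.049, 1.532, 0.024, 1.141, -0.082], TCP at [0.264, -0.621, 0.223] pointing down, gripper open.
Joint ranges: [-2.59, 2.59], [-0.33, 1.99], [-1.39, 1.29], [0.1, 2.45], [-1.04, 4.18], [0.21, 1.99], [-2.66, 2.66]. Speed limits (rad/s): [2.57, 2.57, 3.14, 3.14, 3.14, 3.14, 3.14].

## Interface

Orientations are given as a 3x3 rotation matrix whose columns are the frame's x, y, z axes.
In Python, from rig import * gives the robot as it stands.
- The arm moves only by the shell command python3 -m jog 'ROWS' [FORCE]. ROWS is JSON, a list of rows, each an object with "grip": the finger opening in cm, from 0 to 8.7; "slide": the shift along the tool's x, y, z in cm, a list of three; "yaw": the turn about the tool's z in rad. A call has 1 to 8 rows; each row shifts and turns the commanded pose from where the row before left it, along the tool's axes as they then stand; what a row does not reach is not made up. A row lasts 1/10 s, in which the tool goes at most 50 mm and 8.59 degrees, less where a joint would pass 70% of its speed; a pose out of reach is approached as far as the arm can. A call with a gripper value outside its range is refused whole. The fingers move at their own pace and stop on an object; FORCE is the grip in N (left out, the last holds). Time passes only in rows, so rows that do not move let the fingers close. It gives the time, the measured TCP pose, the force, the opening and the grip force at its end, in the units of the state.
- state(): the state, without advancing time (a new reading comes with each control period).
- snapshot(name): name is "scene" or "side" or "wrist"; returns a dict with "pixels" (480x640x3 uint8, blue, green, red), "depth" (480x640 float32, m along the optical axis (not along the pixel's ray), 0 where there is no reading), "intrinsics" (3x3 intrinsics, pixels), "k1" (the pictures are not rectified: a ray, as slopes to the right and down, at radius r is drawn at 1 + k1 r^2 times it, then the intrinsics apply), "R" (3x3) and "t" (3): a world point X has camera coordinates R X + t. Camera axes: x right, y down, z forward; pixel columns grow to the right and rows downward; lengths in m; the calibration is good to about 2 mm. A picture is of the moment at which its call begins.
- job_done(): hands the job in; it is judged then, once.
The state is a dict: "clock": time; "qpos": joint angles; "joint_vel": joint speeds; "tau": joint torques, N m; "ee_pos": TCP position; "tcp_rot": TCP orientation; "contact_force": force on the tool from outside, world axes, zero at the start; "ft_torque": the same for the moment, N m; "width": opening from 0.0 (shut) to 1.0 (fully open); "gripper_force": force on a finger pad.
Only numpy, scipy, OpenCV 4.12 (cv2) and the standard library are available. Lean on these libraries where they do the work, as an engineer would, in place of code of your own. Each camera call takes 0.05 s, during which the arm holds its last target. There are 200 camera calls.

## Working session

There is one attempt and no reset: what is moved stays moved. The work goes in short steps, Python scripts to look and compute and a shell command to move; the robot and the scene stay as the last step left them, time stands still between calls to the robot, and variables do not carry over. Pictures are saved under pics/ and viewed, at most 10 in all, crops included, and the job is handed in when it is done.

```bash
mkdir -p pics
cat > h.py <<'E'
from rig import *
import numpy as np, cv2
def world(s,u,v,d=None,z=None):
    K=s["intrinsics"];k1=s["k1"]
    a=np.array([(u-K[0,2])/K[0,0],(v-K[1,2])/K[1,1]]);p=a.copy()
    for _ in range(20): p=a/(1+k1*(p@p))
    ray=s["R"].T@np.array([p[0],p[1],1.]);c=-s["R"].T@s["t"]
    if z is not None: return c+ray*(z-c[2])/ray[2]
    return c+ray*d
def save(n):
    s=snapshot(n);cv2.imwrite(f"pics/{n}0.png",s["pixels"]);np.savez(f"{n}.npz",**s);return s
E
python3 - <<'E'
from h import *
for n in("scene","side","wrist"): save(n)
S=state();print(S["ee_pos"],S["tcp_rot"],S["clock"])
E
```

```text
[ 0.26385192 -0.62082236  0.22174812] [[ 9.20341168e-01  3.91116086e-01 -5.84368229e-04]
 [ 3.91116522e-01 -9.20340201e-01  1.33422048e-03]
 [-1.59824795e-05 -1.45649411e-03 -9.99998939e-01]] 0.15
```

View pics/scene0.png

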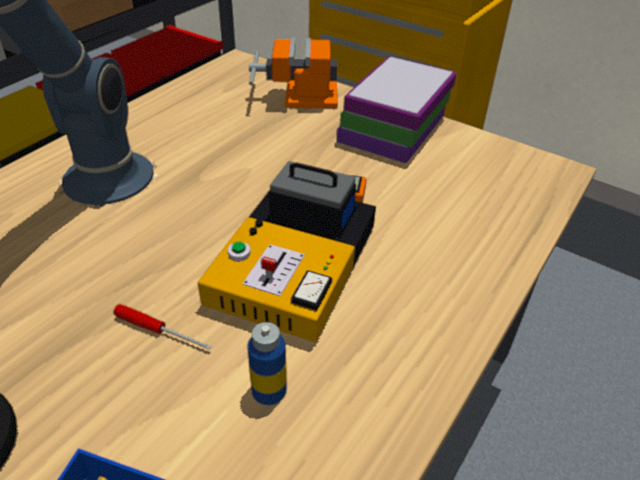

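View pics/side0.png

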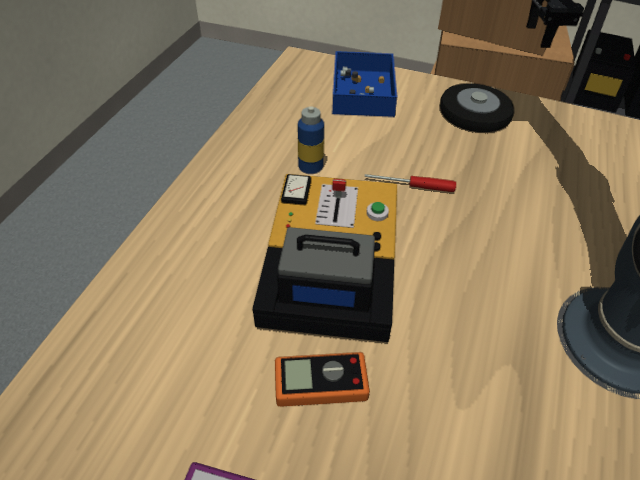

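The scene view shows the charger with the red lever at about (268,264), the green button at (239,247) and the spray can at (268,365). In the side view the lever is at (339,186) and the button at (378,209). I'll enlarge both decks.

Run:
```python
from h import *
a=cv2.imread("pics/scene0.png")[210:350,190:390];b=cv2.imread("pics/side0.png")[165:265,260:410]
a=cv2.resize(a,None,fx=4,fy=4,interpolation=3);b=cv2.resize(b,None,fx=5,fy=5,interpolation=3)
cv2.imwrite("pics/a.png",a);cv2.imwrite("pics/b.png",b)
for n in("scene","side"):
    s=np.load(n+".npz");p=s["pixels"].astype(int);B,G,R=p[...,0],p[...,1],p[...,2]
    g=((G>R+50)&(G>B+20)).astype(np.uint8)
    _,_,st,c=cv2.connectedComponentsWithStats(g)
    for i in range(1,len(st)):
        if st[i,4]>25:
            print(n,"green",c[i],st[i],world(s,*c[i],z=.087),world(s,*c[i],d=s["depth"][int(c[i][1]),int(c[i][0])]))
    r=((R>G+70)&(R>B+70)&(abs(G-B)<25)).astype(np.uint8)
    _,_,st,c=cv2.connectedComponentsWithStats(r)
    for i in range(1,len(st)):
        if st[i,4]>60 and 230<c[i][0]<380 and 150<c[i][1]<300: print(n,"red",c[i],st[i],world(s,*c[i],z=.105),world(s,*c[i],d=s["depth"][int(c[i][1]),int(c[i][0])]))
    # yellow deck by depth: points within z .065-.075
    H,W=s["depth"].shape
    y=((R>150)&(G>100)&(B<80)&(s["depth"]>0)); vs,us=np.nonzero(y)
    P=np.array([world(s,u,v,d=s["depth"][v,u]) for v,u in zip(vs,us)])
    m=(abs(P[:,2]-.07)<.006)&(np.hypot(P[:,0],P[:,1])<1)
    rect=cv2.minAreaRect(P[m,:2].astype(np.float32));print(n,m.sum(),rect,cv2.boxPoints(rect).round(3).tolist())
```

```text
scene green [238.2815534 246.4368932] [232 242  13  10 103] [ 0.48168588 -0.07169799  0.087     ] [ 0.48419001 -0.074268    0.09023842]
scene red [268.00980392 264.20588235] [262 259  13  12 102] [ 0.56743147 -0.09051499  0.105     ] [ 0.56988952 -0.09340157  0.10866737]
scene 5949 ((0.5571123957633972, -0.050614506006240845), (0.22917212545871735, 0.20343345403671265), 13.113490104675293) [[0.421999990940094, 0.02199999988079071], [0.4690000116825104, -0.17599999904632568], [0.6919999718666077, -0.12399999797344208], [0.6460000276565552, 0.07400000095367432]]
side green [377.57446809 206.4787234 ] [372 202  12  10  94] [ 0.48307884 -0.07424235  0.087     ] [ 0.48244348 -0.07094463  0.09017984]
side 3866 ((0.5575329661369324, -0.049583107233047485), (0.22779600322246552, 0.201276496052742), 13.354825019836426) [[0.4230000078678131, 0.02199999988079071], [0.4699999988079071, -0.17399999499320984], [0.6919999718666077, -0.12099999934434891], [0.6449999809265137, 0.07500000298023224]]
```

View pics/a.png

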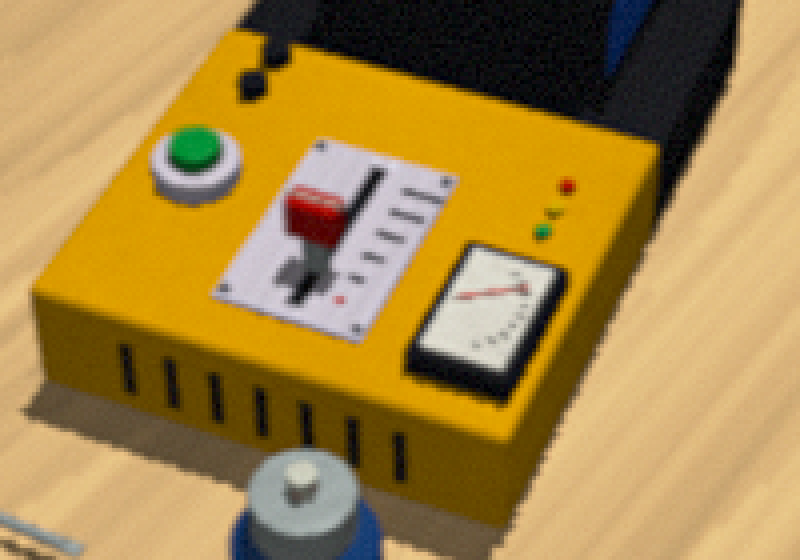

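View pics/b.png

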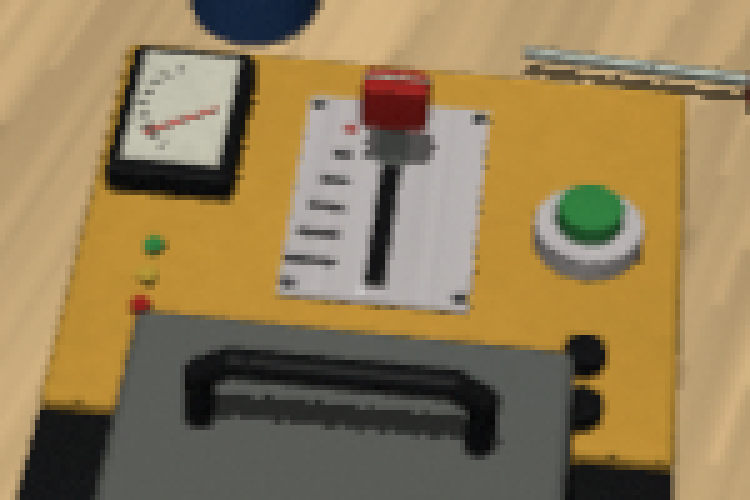

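Both views agree. The charger yaw is 13.2° with its origin near (0.541, 0.018). The button comes out at (0.482, -0.073), within 1 mm of the model. The lever sits in the first notch, with the cap at about (0.566, -0.089). I'll straddle it with the fingers apart along the slot.

```bash
python3 - <<'E'
from h import *
a=np.load("scene.npz");b=np.load("side.npz")
c,s=np.cos(np.radians(13.2)),np.sin(np.radians(13.2));ex=np.array([c,s]);ey=np.array([-s,c]);o=np.array([.5573,-.0501])+.07*ey
for S,u,v in((a,265,328),(b,311,109)):
    q=world(S,u,v,z=.157)[:2]-o;print("can",q@ex,q@ey)
E
python3 -m jog '[{"grip":4,"slide":[0,0,0],"yaw":0.0855},{"grip":4,"slide":[0,0,0],"yaw":0.0855},{"grip":4,"slide":[2.7,-2.9,0],"yaw":0},{"grip":4,"slide":[2.7,-2.9,0],"yaw":0},{"grip":4,"slide":[2.7,-2.9,0],"yaw":0},{"grip":4,"slide":[2.7,-2.9,0],"yaw":0},{"grip":4,"slide":[2.7,-2.9,0],"yaw":0},{"grip":4,"slide":[2.7,-2.9,0],"yaw":0}]' 3
```

```text
can 0.07739151293108465 -0.2805765954150201
can 0.07605196160930441 -0.27634699589484546
clock: 0.95
ee_pos: [0.3824, -0.4132, 0.2224]
tcp_rot: [[0.974, 0.229, -0.0], [0.229, -0.974, 0.0], [-0.0, -0.0, -1.0]]
contact_force: [1.7, -0.1, -1.1]
width: 0.478
gripper_force: 0.0
```

```bash
python3 -m jog '[{"grip":4,"slide":[3.6,-3.9,0],"yaw":0},{"grip":4,"slide":[3.6,-3.9,0],"yaw":0},{"grip":4,"slide":[3.6,-3.9,0],"yaw":0},{"grip":4,"slide":[3.6,-3.9,0],"yaw":0},{"grip":4,"slide":[3.6,-3.9,0],"yaw":0},{"grip":4,"slide":[3.6,-3.9,0],"yaw":0},{"grip":4,"slide":[3.6,-4,0],"yaw":0},{"grip":4,"slide":[0,0,0],"yaw":0}]'
python3 - <<'E'
from h import *
s=save("wrist");S=state()
c,sn=np.cos(np.radians(13.2)),np.sin(np.radians(13.2));ex=np.array([c,sn]);ey=np.array([-sn,c]);o=np.array([.5573,-.0501])+.07*ey
q=S["ee_pos"][:2]-o;print(q@ex,q@ey,S["ee_pos"],S["width"])
E
```

```text
clock: 1.75
ee_pos: [0.5565, -0.1007, 0.2227]
tcp_rot: [[0.97, 0.241, 0.002], [0.241, -0.97, 0.005], [0.003, -0.004, -1.0]]
contact_force: [0.1, 0.1, 0.4]
width: 0.457
gripper_force: 0.0
-0.014976247469820422 -0.1231346845960183 [ 0.55485279 -0.10525065  0.2223554 ] 0.4619283898196206
```

View pics/wrist0.png

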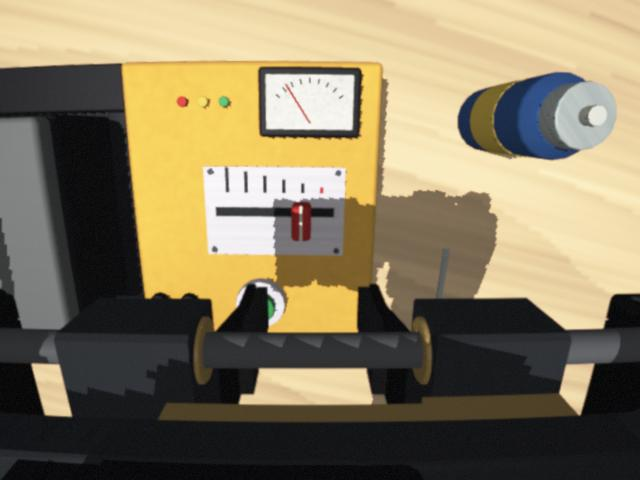

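The wrist view shows the red grip at about (301,221), over the first black tick (303,188), so the lever is in notch 1. The red off tick is at (321,190). I'll measure the grip and slot from this picture.

Run:
```python
from h import *
s=np.load("wrist.npz");S=state()
c,sn=np.cos(np.radians(13.2)),np.sin(np.radians(13.2));ex=np.array([c,sn]);ey=np.array([-sn,c]);o=np.array([.5573,-.0501])+.07*ey
for n,u,v,z in(("captop",301,222,.114),("offtick",321,190,.071),("t1",303,188,.071),("t5",227,180,.071),("slotL",217,212,.071),("slotR",334,212,.071)):
    q=world(s,u,v,z=z)[:2]-o;print(n,q@ex,q@ey)
R=S["tcp_rot"];q=S["ee_pos"][:2]-o;print(q@ex,q@ey,S["ee_pos"],np.arctan2(R[1,0],R[0,0]),S["clock"])
```

```text
captop 0.0014843845003917355 -0.10974160235690782
offtick 0.017835699124219687 -0.12418268484179558
t1 0.019232975679176416 -0.10983319098088165
t5 0.024914719017695645 -0.04934888509084223
slotL -0.0011260104826019805 -0.04003285111036773
slotR 0.000134584424415151 -0.13503298426807922
-0.014976247469820422 -0.1231346845960183 [ 0.55485279 -0.10525065  0.2223554 ] 0.23887642123800354 1.8
```

```bash
cat >> h.py <<'E'
def chg():
    c,sn=np.cos(np.radians(13.2)),np.sin(np.radians(13.2));ex=np.array([c,sn]);ey=np.array([-sn,c]);o=np.array([.5573,-.0501])+.07*ey
    S=state();R=S["tcp_rot"];q=S["ee_pos"][:2]-o;f=S["contact_force"]
    print("mm",(q@ex*1e3).round(1),(q@ey*1e3).round(1),(S["ee_pos"][2]*1e3).round(1),"yaw",np.degrees(np.arctan2(R[1,0],R[0,0])).round(2),"w",S["width"]*87,"F",(f[:2]@ex).round(1),(f[:2]@ey).round(1),f[2].round(1),S["clock"])
E
python3 -m jog '[{"grip":4,"slide":[1.5,-1.3,0],"yaw":0},{"grip":4,"slide":[0,0,3],"yaw":0},{"grip":4,"slide":[0,0,3],"yaw":0},{"grip":4,"slide":[0,0,0],"yaw":0},{"grip":4,"slide":[0,0,0],"yaw":0}]'; python3 -c 'from h import *;chg()'
```

```text
clock: 2.3
ee_pos: [0.5648, -0.095, 0.1626]
tcp_rot: [[0.974, 0.227, -0.001], [0.227, -0.974, -0.0], [-0.001, 0.0, -1.0]]
contact_force: [0.4, -0.4, -0.2]
width: 0.459
gripper_force: 0.0
mm -2.9 -115.5 162.6 yaw 13.12 w 39.89099723164254 F 0.3 -0.5 -0.2 2.3
```

```bash
python3 -m jog '[{"grip":4,"slide":[0.3,-0.5,0],"yaw":0},{"grip":4,"slide":[0,0,2],"yaw":0},{"grip":4,"slide":[0,0,2],"yaw":0},{"grip":4,"slide":[0,0,2.2],"yaw":0},{"grip":4,"slide":[0,0,0],"yaw":0},{"grip":4,"slide":[0,0,0],"yaw":0}]'; python3 -c 'from h import *;chg()'
```

```text
clock: 2.9
ee_pos: [0.5681, -0.0881, 0.1019]
tcp_rot: [[0.973, 0.229, 0.002], [0.229, -0.973, -0.0], [0.002, 0.001, -1.0]]
contact_force: [-0.4, 0.8, 0.6]
width: 0.459
gripper_force: 0.0
mm 1.8 -109.4 101.9 yaw 13.22 w 39.94076337567538 F -0.2 0.8 0.6 2.9
```

```bash
python3 -m jog '[{"grip":4,"slide":[0,0.6,0],"yaw":0},{"grip":4,"slide":[0,0.6,0],"yaw":0},{"grip":4,"slide":[0,0.3,0],"yaw":0},{"grip":4,"slide":[0,0.3,0],"yaw":0},{"grip":4,"slide":[0,0.3,0],"yaw":0},{"grip":4,"slide":[0,0.3,0],"yaw":0},{"grip":4,"slide":[0,0,0],"yaw":0},{"grip":4,"slide":[0,0,0],"yaw":0}]'; python3 -c 'from h import *;chg()
s=save("wrist");cv2.imwrite("pics/w1.png",s["pixels"])'
```

```text
clock: 3.7
ee_pos: [0.573, -0.1089, 0.1016]
tcp_rot: [[0.973, 0.23, 0.001], [0.23, -0.973, 0.003], [0.001, -0.003, -1.0]]
contact_force: [-1.3, 5.4, 5.8]
width: 0.624
gripper_force: 3.0
mm 1.8 -130.8 101.6 yaw 13.29 w 54.28868611447147 F -0.0 5.5 5.8 3.7
```

View pics/w1.png

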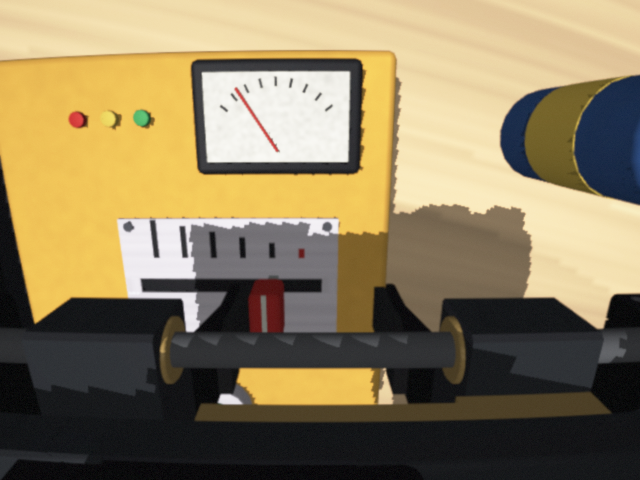

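The picture shows the lever at (266,305), still by the first tick. With the 3 N grip force the fingers were pushed open (54 mm) instead of moving the lever. I'll back off, stiffen the gripper and push again.

```bash
python3 -m jog '[{"grip":4,"slide":[0,-1,0],"yaw":0},{"grip":4,"slide":[0,-1.1,0],"yaw":0},{"grip":4,"slide":[0,0,0],"yaw":0},{"grip":4,"slide":[0,0,0],"yaw":0}]' 3; python3 -c 'from h import *;chg()'
python3 -m jog '[{"grip":4,"slide":[0,0,0],"yaw":0},{"grip":4,"slide":[0,0.6,0],"yaw":0},{"grip":4,"slide":[0,0.6,0],"yaw":0},{"grip":4,"slide":[0,0.3,0],"yaw":0},{"grip":4,"slide":[0,0.2,0],"yaw":0},{"grip":4,"slide":[0,0,0],"yaw":0}]' 20; python3 -c 'from h import *;chg()'
```

```text
clock: 4.15
ee_pos: [0.5677, -0.0912, 0.1006]
tcp_rot: [[0.973, 0.229, 0.0], [0.229, -0.973, -0.001], [-0.0, 0.001, -1.0]]
contact_force: [0.8, -0.2, 0.2]
width: 0.464
gripper_force: 0.0
mm 0.7 -112.4 100.6 yaw 13.26 w 40.38232877121553 F 0.7 -0.4 0.2 4.15
clock: 4.75
ee_pos: [0.5718, -0.1086, 0.1006]
tcp_rot: [[0.974, 0.228, 0.001], [0.228, -0.974, -0.001], [0.0, 0.001, -1.0]]
contact_force: [0.0, 1.5, 0.8]
width: 0.46
gripper_force: 0.4
mm 0.8 -130.2 100.6 yaw 13.19 w 40.0178856474588 F 0.4 1.5 0.8 4.75
```

```bash
python3 -m jog '[{"grip":4,"slide":[0,0.2,0],"yaw":0},{"grip":4,"slide":[0,0.2,0],"yaw":0},{"grip":4,"slide":[0,0,0],"yaw":0},{"grip":4,"slide":[0,0,0],"yaw":0}]'; python3 -c 'from h import *;chg()
s=save("wrist");cv2.imwrite("pics/w2.png",s["pixels"])'
```

```text
clock: 5.15
ee_pos: [0.5726, -0.112, 0.1006]
tcp_rot: [[0.974, 0.228, 0.0], [0.228, -0.974, -0.0], [0.0, 0.0, -1.0]]
contact_force: [-0.3, 0.0, -0.3]
width: 0.46
gripper_force: 0.0
mm 0.7 -133.7 100.6 yaw 13.2 w 40.05768382069048 F -0.3 0.1 -0.3 5.15
```

View pics/w2.png

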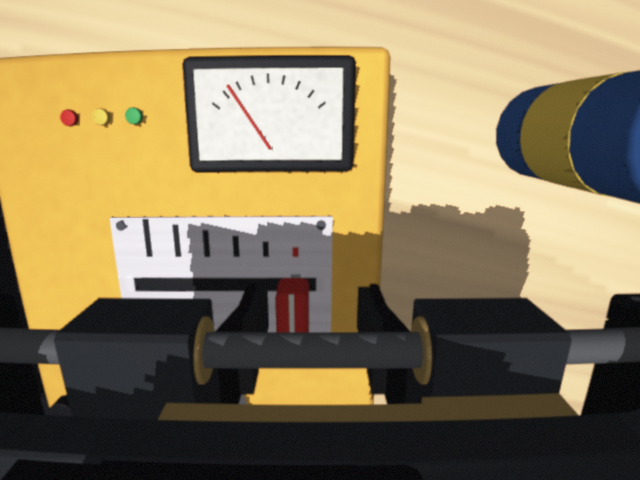

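The red grip at (293,300) is now in line with the red off tick (295,252), and the contact force is zero, so the lever is off. Next I push up slowly, one click at a time.

```bash
python3 -m jog '[{"grip":4,"slide":[0,-0.7,0],"yaw":0},{"grip":4,"slide":[0,-0.7,0],"yaw":0},{"grip":4,"slide":[0,-0.6,0],"yaw":0},{"grip":4,"slide":[0,-0.3,0],"yaw":0},{"grip":4,"slide":[0,-0.3,0],"yaw":0},{"grip":4,"slide":[0,-0.3,0],"yaw":0},{"grip":4,"slide":[0,-0.3,0],"yaw":0},{"grip":4,"slide":[0,0,0],"yaw":0}]'; python3 -c 'from h import *;chg()'
python3 -m jog '[{"grip":4,"slide":[0,-0.3,0],"yaw":0},{"grip":4,"slide":[0,-0.3,0],"yaw":0},{"grip":4,"slide":[0,-0.3,0],"yaw":0},{"grip":4,"slide":[0,-0.3,0],"yaw":0},{"grip":4,"slide":[0,-0.2,0],"yaw":0},{"grip":4,"slide":[0,0,0],"yaw":0},{"grip":4,"slide":[0,0,0],"yaw":0}]'; python3 -c 'from h import *;chg()
s=save("wrist");cv2.imwrite("pics/w3.png",s["pixels"])'
```

```text
clock: 6.0
ee_pos: [0.5649, -0.0788, 0.1006]
tcp_rot: [[0.973, 0.23, -0.0], [0.23, -0.973, 0.001], [-0.0, -0.001, -1.0]]
contact_force: [0.3, 0.5, 0.4]
width: 0.456
gripper_force: 0.0
mm 0.9 -99.7 100.6 yaw 13.31 w 39.66242925923361 F 0.4 0.4 0.4 6.0
clock: 6.7
ee_pos: [0.5619, -0.066, 0.1006]
tcp_rot: [[0.973, 0.23, -0.0], [0.23, -0.973, 0.001], [-0.0, -0.001, -1.0]]
contact_force: [-0.0, -0.2, 0.2]
width: 0.463
gripper_force: 0.0
mm 0.8 -86.5 100.6 yaw 13.27 w 40.29521156813737 F -0.1 -0.2 0.2 6.7
```

View pics/w3.png

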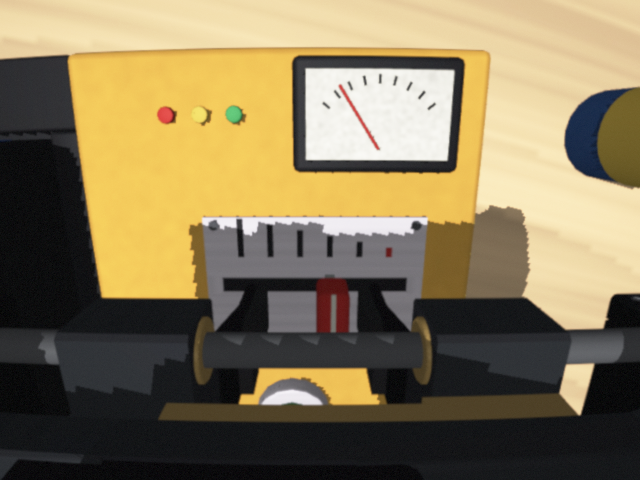

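The grip at (332,300) lines up with the second black tick (330,246). One more click: 14 mm to TCP y ≈ -72.

```bash
python3 -m jog '[{"grip":4,"slide":[0,-0.3,0],"yaw":0},{"grip":4,"slide":[0,-0.3,0],"yaw":0},{"grip":4,"slide":[0,-0.3,0],"yaw":0},{"grip":4,"slide":[0,-0.3,0],"yaw":0},{"grip":4,"slide":[0,-0.2,0],"yaw":0},{"grip":4,"slide":[0,0,0],"yaw":0},{"grip":4,"slide":[0,0,0],"yaw":0}]'; python3 -c 'from h import *;chg()
s=save("wrist");cv2.imwrite("pics/w4.png",s["pixels"])'
```

```text
clock: 7.45
ee_pos: [0.5586, -0.0522, 0.1006]
tcp_rot: [[0.973, 0.23, -0.0], [0.23, -0.973, 0.001], [-0.0, -0.001, -1.0]]
contact_force: [0.4, -0.3, 0.4]
width: 0.46
gripper_force: 0.0
mm 0.8 -72.4 100.6 yaw 13.28 w 40.00762345911094 F 0.4 -0.4 0.4 7.45
```

View pics/w4.png

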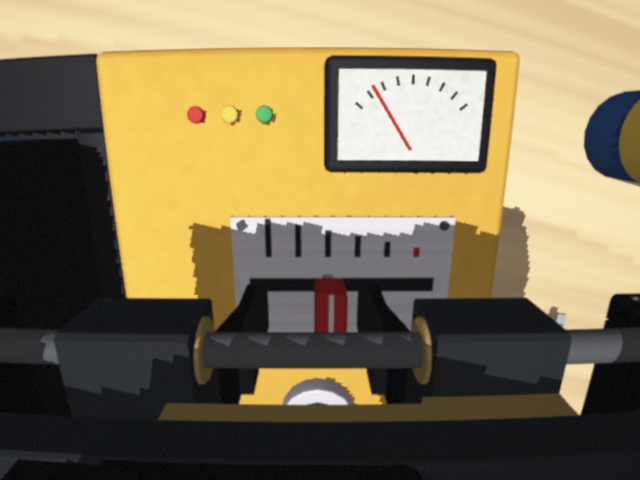

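The grip at (329,300) lines up with the third tick (328,243) and the force is about zero. I'll centre, lift, close the fingers and move over the button.

```bash
python3 -m jog '[{"grip":4,"slide":[0,0.7,0],"yaw":0},{"grip":4,"slide":[0,0,0],"yaw":0},{"grip":4,"slide":[0,0,-3],"yaw":0},{"grip":4,"slide":[0,0,-3],"yaw":0},{"grip":4,"slide":[0,0,0],"yaw":0},{"grip":0,"slide":[-3.9,-0.3,0],"yaw":0},{"grip":0,"slide":[-3.9,-0.3,0],"yaw":0},{"grip":0,"slide":[0,0,0],"yaw":0}]'; python3 -m jog '[{"grip":0,"slide":[0,0,2],"yaw":0},{"grip":0,"slide":[0,0,2],"yaw":0},{"grip":0,"slide":[0,0,0],"yaw":0},{"grip":0,"slide":[0,0,0],"yaw":0}]'; python3 -c 'from h import *;chg()'
```

```text
clock: 8.3
ee_pos: [0.4771, -0.0733, 0.1591]
tcp_rot: [[0.974, 0.226, -0.007], [0.226, -0.974, -0.001], [-0.007, -0.0, -1.0]]
contact_force: [1.0, -1.2, 0.1]
width: 0.274
gripper_force: 0.0
clock: 8.7
ee_pos: [0.4832, -0.0719, 0.1204]
tcp_rot: [[0.973, 0.229, -0.001], [0.229, -0.973, 0.0], [-0.001, -0.0, -1.0]]
contact_force: [-0.1, -0.1, -0.2]
width: 0.011
gripper_force: 0.0
mm -77.1 -74.3 120.4 yaw 13.22 w 0.9700161603274864 F -0.1 -0.0 -0.2 8.7
```

```bash
cat > lev.py <<'E'
from h import *
c_,sn=np.cos(np.radians(13.2)),np.sin(np.radians(13.2));ex=np.array([c_,sn]);ey=np.array([-sn,c_]);o=np.array([.5573,-.0501])+.07*ey
for n in("scene","side","wrist"):
    s=snapshot(n);p=s["pixels"].astype(int);B,G,R=p[...,0],p[...,1],p[...,2]
    r=((R>G+70)&(R>B+70)&(abs(G-B)<25)).astype(np.uint8);_,_,st,c=cv2.connectedComponentsWithStats(r)
    for i in range(1,len(st)):
        q=world(s,*c[i],z=.105)[:2]-o
        if st[i,4]>30 and abs(q@ex)<.03 and -.14<q@ey<-.03: print(n,c[i].round(1),st[i,4],"x",(q@ex*1e3).round(1),"travel mm",(q@ey*1e3+125).round(1))
chg()
E
python3 lev.py; python3 -m jog '[{"grip":0,"slide":[0,0,2],"yaw":0},{"grip":0,"slide":[0,0,0.9],"yaw":0},{"grip":0,"slide":[0,0,0],"yaw":0},{"grip":0,"slide":[0,0,0],"yaw":0}]';python3 -c 'from h import *;chg()'
```

```text
scene [275.5 252.8] 133 x 0.5 travel mm 44.9
side [336.6 194.7] 117 x 1.0 travel mm 46.0
wrist [411.6  94.7] 53 x 15.3 travel mm 8.6
wrist [316.5 129.8] 766 x 0.4 travel mm 49.4
wrist [334.9 129.9] 713 x 0.3 travel mm 41.3
mm -76.3 -74.5 121.4 yaw 13.23 w 0.4765463580414536 F -0.2 0.4 0.4 8.85
clock: 9.25
ee_pos: [0.4833, -0.0719, 0.0919]
tcp_rot: [[0.973, 0.229, 0.0], [0.229, -0.973, -0.0], [0.0, 0.0, -1.0]]
contact_force: [-1.1, -0.3, 0.1]
width: 0.005
gripper_force: 0.0
mm -77.1 -74.3 91.9 yaw 13.23 w 0.42457369206248746 F -1.2 -0.0 0.1 9.25
```

The lever reads about 45 mm in all three cameras. Now I press the button.

```bash
python3 -m jog '[{"grip":0,"slide":[0,0,0.3],"yaw":0},{"grip":0,"slide":[0,0,0.3],"yaw":0},{"grip":0,"slide":[0,0,0.3],"yaw":0},{"grip":0,"slide":[0,0,0.05],"yaw":0},{"grip":0,"slide":[0,0,0],"yaw":0},{"grip":0,"slide":[0,0,0],"yaw":0}]';python3 -c 'from h import *;chg()'
```

```text
clock: 9.85
ee_pos: [0.484, -0.072, 0.0858]
tcp_rot: [[0.974, 0.229, 0.002], [0.229, -0.974, -0.002], [0.001, 0.002, -1.0]]
contact_force: [-9.5, 1.0, 31.6]
width: 0.004
gripper_force: 15.8
mm -76.4 -74.5 85.8 yaw 13.21 w 0.3641774239813692 F -9.0 3.1 31.6 9.85
```

The tool stops at z = 85.8 mm with 32 N, higher than expected. I'll look while it's held there, using the last picture.

```bash
python3 - <<'E'
from h import *
I=[]
for n,(x,y,w,h) in(("scene",(190,140,200,150)),("side",(290,140,160,120)),("wrist",(0,0,640,480))):
    s=snapshot(n);I.append(cv2.resize(s["pixels"][y:y+h,x:x+w],(400,300),interpolation=3))
I.append(I[2]*0);cv2.imwrite("pics/last.png",np.vstack([np.hstack(I[:2]),np.hstack(I[2:])]))
E
python3 lev.py
```

```text
scene [275.5 252.8] 132 x 0.5 travel mm 44.8
side [336.6 195.3] 106 x 0.7 travel mm 47.7
wrist [431.7  88.1] 74 x 14.7 travel mm 10.2
wrist [317.7 130.6] 1242 x 0.2 travel mm 49.3
wrist [340.7 130.8] 1157 x 0.1 travel mm 41.2
mm -76.4 -74.6 85.8 yaw 13.21 w 0.047126680849987786 F -9.3 3.3 31.5 10.15
```

View pics/last.png

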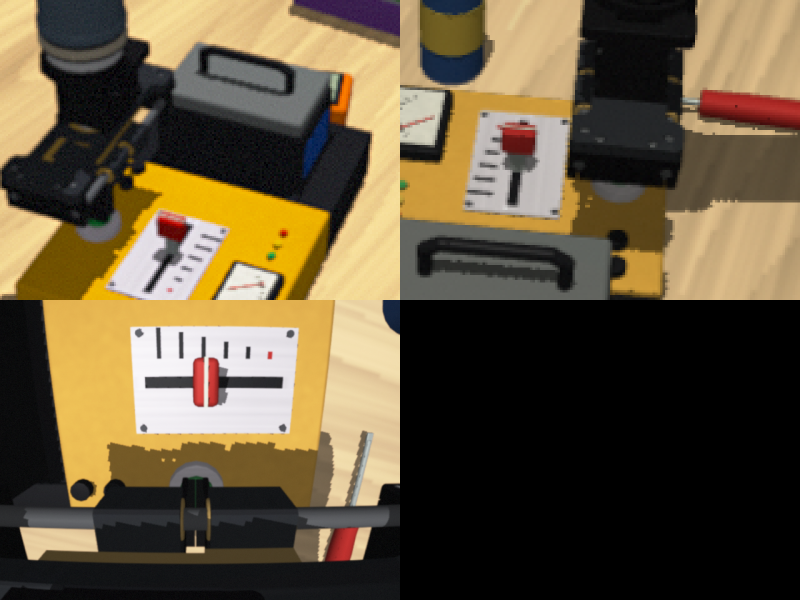

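The lever is still in notch 3, the fingertips are on the button, and nothing else is touching. I'll raise the tool in small steps and read force against height to tell whether the button bottomed out.

```bash
for i in 1 2 3 4 5; do python3 -m jog '[{"grip":0,"slide":[0,0,-0.2],"yaw":0},{"grip":0,"slide":[0,0,0],"yaw":0},{"grip":0,"slide":[0,0,0],"yaw":0}]' >/dev/null;python3 -c 'from h import *;chg()';done
```

```text
mm -76.4 -74.5 86.2 yaw 13.22 w 0.3198591369276202 F -4.2 1.2 16.8 10.45
mm -76.5 -74.5 86.4 yaw 13.23 w 0.5024921866672692 F 0.6 0.1 3.4 10.75
mm -76.6 -74.5 88.2 yaw 13.23 w 0.3551361552736047 F 1.6 -0.0 2.5 11.05
mm -77.3 -74.3 90.0 yaw 13.22 w 0.16637062889625034 F 1.4 -0.9 1.3 11.35
mm -78.2 -74.2 91.6 yaw 13.22 w 0.3727799208365922 F -0.8 -0.2 -0.7 11.65
```

The spring curve (3.4, 2.5, 1.3, then 0 N over 5 mm) shows the button was fully down and has come back out. The closed tips simply reach about 4 mm lower than reported. I'll retreat and check.

```bash
python3 -m jog '[{"grip":0,"slide":[0,0,-2],"yaw":0},{"grip":0,"slide":[0,0,-3],"yaw":0},{"grip":0,"slide":[0,0,-3],"yaw":0},{"grip":0,"slide":[0,0,0],"yaw":0},{"grip":0,"slide":[0,0,0],"yaw":0},{"grip":0,"slide":[0,0,0],"yaw":0}]'; python3 lev.py && python3 -c 'from rig import *;print(job_done())'
```

```text
clock: 12.25
ee_pos: [0.4819, -0.072, 0.1709]
tcp_rot: [[0.973, 0.229, -0.003], [0.229, -0.973, 0.0], [-0.003, -0.001, -1.0]]
contact_force: [-0.1, -0.5, -0.9]
width: 0.006
gripper_force: 0.0
scene [275.5 252.8] 131 x 0.5 travel mm 44.7
side [336.6 195.2] 102 x 0.8 travel mm 47.3
wrist [316.5 126.2] 464 x 0.1 travel mm 49.5
wrist [331.  126.2] 427 x 0.0 travel mm 41.4
mm -78.0 -74.1 170.9 yaw 13.23 w 0.6218027990073993 F 0.1 1.0 -0.5 12.4
the job is handed in; nothing more can be done
None
```

The job is handed in, though no verdict came back: the lever went to off, then up three clicks to the third notch (measured at about 45 mm), the start button was pressed fully down and came back out, and the arm touched nothing else on the bench that I could see.

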